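# Open the gold-dust collector on the goldsmith's bench

## Task

Open the yellow gold-dust collector for a filter change: loosen its two brass wing screws one after the other, each anticlockwise until its wing lines up with the slot in the cover, then lift the cover plate straight off by its handle. Set the cover down gently, handle up, in the middle of the cork mat and lengthways along it, and let go. Do not touch the blue collector.

Things in the scene. Friction and masses are not known exactly. Their poses are not given: they have to be found in the camera images.
- gold_cover: 0.25 kg aluminium cover, 216 (x) x 112 (y) x 4 mm, on the yellow box, 80 mm above the bench. Origin: centre of underside, z up, x pointing away from the robot. Yellow handle bar over the origin: 12 mm in x, 64 in y, 28 to 46 mm above origin, posts at y = +-25. Slots 50 (x) x 24 mm (y) at x = -70 and +70; it lifts straight up off the screws (which stay) once both wings lie along x within 20 deg.
- near_screw (a joint): Yellow collector's near wing screw, upright axis in the middle of the cover slot at x = -70 mm. Brass wing 36 mm long, 10 thick, 36 tall, from 1.5 mm above the plate's top face. 0 tight: wing 1.4 rad clockwise (from above) of the cover's x axis, across the slot; grows anticlockwise; 1.4 loose, at its stop, wing along the slot. Starts at 0 to 0.3, turns with 0.06 N m, stays where left.
- far_screw (a joint): The same for the yellow collector's far wing screw, in the cover slot at x = +70 mm.
- mat: Cork mat fixed on the bench, 280 mm along its x, 180 mm along y, 4 mm thick. Origin: centre of its underside, on the bench; z up.
- blue_collector: The other dust collector, same size and form as the yellow one but blue, with a blue cover handle; fixed, not to be touched. Box 216 (x) x 112 (y) x 80 mm, about 130 mm high with its handle and wing screws. Origin: centre of its underside, on the bench; z up.
Things that resemble listed ones, but are neither listed nor needed, are in the scene too. Leave any black or red look-alike of the gold_cover alone.

How it is judged:
By the outcome, as a careful person would: the job done as asked, in the order asked, and still so for the second after the job is handed in, with the robot touching nothing.
It also fails if it takes over 72 s, if anything falls off the work surface, if the arm or the gripper's body presses on something with over 40 N, if the wrist force passes 120 N, or if a joint passes its speed limit or range.

## Robot

A 7-joint arm with a two-finger parallel gripper is mounted at the origin on the work surface. World frame = base frame: x ahead of the robot, y to its left, z up, the work surface at z = 0. Lengths are in m, angles in rad, forces in N, time in s.
With the tool pointing down it reaches from about 0.425 to 1.025 m from the base axis. Payload 9.4 kg.
Tool frame: the origin (TCP) lies at the very end of the fingers, on their centre line; the grasp point (between the pads) lies 19 mm behind it (bot.grip_point_offset is the distance from the TCP to the grasp point, in m); z points along the fingers, y is the direction in which the jaws open and shut (so a half turn about z gives the same grasp; the last joint's range is limited). The gripper opens to 93 mm and grips with 3 to 60 N. Pads are 15 mm wide; open, the fingers measure 128 mm over their backs; the gripper's body (75 mm by 188 mm) begins 65 mm behind the grasp point.
Start: joints at [-1.349, 0.599, -0.003, 1.599, 0.002, 0.943, -0.08], TCP at [0.213, 0.693, 0.219] pointing down, gripper open.
Joint ranges: [-2.57, 2.57], [-0.35, 1.97], [-1.29, 1.29], [0.11, 2.56], [-1.05, 4.19], [0.11, 1.86], [-2.63, 2.63]. Speed limits (rad/s): [2.22, 2.22, 3.01, 3.01, 3.14, 3.14, 3.14].

## Interface

Orientations are given as a unit quaternion [w, x, y, z].
In Python, from workcell import bot gives the robot as it stands.
- The arm moves only by the tool servo_tool, never from a script. Its argument "increments" is a list of rows, each a list of 7 numbers: the turn, a rotation vector about the tool's x, y, z as a fraction of full scale, then the shift along the tool's x, y, z as a fraction of full scale, then the gripper's target within -1 to 1 (fully open at 1, half-way at 0, shut at -1). A call has 1 to 5 rows; each row is the pose to reach, as a shift and turn from the pose commanded when the call began, along the tool's axes at that moment; what a row does not reach only later rows make up. Full scale, the value 1, is 0.2 m for a shift and 90 degrees for a turn. A row lasts 1/12 s, in which the tool goes at most 41.7 mm and 7.16 degrees, less where a joint would pass 70% of its speed; a pose out of reach is approached as far as the arm can. A call with a number of a shift or a turn outside -1 to 1 is refused whole. A call with a gripper value outside its range is refused whole. The fingers move at their own pace and stop on an object; the grip force is fixed at half the most. Time passes only in rows, so rows that repeat a pose let the fingers close. It gives the time, the measured TCP pose, the force and the opening at its end, in the units of the state.
- bot.read_state(): the state, without advancing time (a new reading comes with each control period).
- bot.capture(name): name is "side" or "top"; returns a dict with "color" (480x640x3 uint8, blue, green, red), "mtx" (3x3 intrinsics, pixels), "eye" and "rotation" of the camera in the world. Camera axes: x right, y down, z forward; pixel columns grow to the right and rows downward; lengths in m; the calibration is good to about 2 mm. A picture is of the moment at which its call begins. There is no depth.
- bot.sign_off(): hands the job in, once; it reports no verdict.
Trained networks look in a picture, given as the dict that the camera call returned (one of the last four; its "shot" number tells which), for a name from the list of things; names that differ only in an ending like _2 or _b are one class to them, and where a whole thing is asked for, a point or a joint stands for the part that bears it (a point fixed in the world has none). Each returns a list of dicts, best first, with "score" (0 to 1); they miss things now and then, are a little off and sometimes report something else, mostly with a low value. They report only what shows in the picture. A call takes as long as a camera call. They do not tell look-alikes from the thing itself.
- bot.recognise(picture, query): "extent" ([left, top, right, bottom] in pixels, round what is visible of it).
- bot.silhouettes(picture, query): "mask" (480x640 bool, what is visible of it) and "extent" ([left, top, right, bottom] in pixels, round what is visible of it).
The state is a dict: "clock": time; "q": joint angles; "joint_velocities": joint speeds; "joint_efforts": joint torques, N m; "ee_pos": TCP position; "tcp_rot": TCP orientation; "wrist_force": force on the tool from outside, world axes, zero at the start; "wrist_torque": the same for the moment, N m; "finger_gap": finger opening in m.
Only numpy, scipy, OpenCV 4.12 (cv2) and the standard library are available. Lean on these libraries where they do the work, as an engineer would, in place of code of your own. Each camera call takes 0.05 s, during which the arm holds its last target.

## Working session

There is one attempt and no reset: what is moved stays moved. The work goes in short steps, Python scripts to look and compute and a tool call to move; the robot and the scene stay as the last step left them, time stands still between calls to the robot, and variables do not carry over. Pictures are saved under pics/ and viewed, and the job is handed in when it is done.

Besides the shell and the picture viewer there is one more tool, called after "Call:" by a JSON object that holds its "method" and its "body". servo_tool: Moves the arm, as the interface text tells. Shift numbers are shares of 0.2 m and turn numbers shares of 90 degrees, none past 1 either way. Its arguments: {"type":"object","properties":{"increments":{"type":"array"}},"required":["increments"]}

```bash
mkdir -p pics; ls; python3 - <<'E'
from workcell import bot
import cv2
s=bot.read_state()
print(s)
for n in("top","side"):
    p=bot.capture(n); cv2.imwrite(f"pics/{n}0.png",p["color"]); print(n,p["mtx"],p["eye"],p["rotation"],p["shot"])
    for q in("gold_cover","near_screw","mat","blue_collector"):
        print(q,[(r["score"],r["extent"]) for r in bot.recognise(p,q)])
E
```

```text
pics
{'clock': 0.0, 'q': array([-1.34869572,  0.60010026, -0.00256447,  1.60010073,  0.00179143,
        0.94290507, -0.07980226]), 'joint_velocities': array([ 0.00078032, -0.00055119,  0.00127546, -0.00149841,  0.00049496,
       -0.00119241,  0.00211555]), 'joint_efforts': array([ 5.03175197e-04, -7.65038037e+01,  1.49686720e+00, -2.52337217e+01,
       -5.25480474e-02,  1.70352071e-02,  1.88334857e-04]), 'ee_pos': array([0.21328271, 0.69242087, 0.21778803]), 'tcp_rot': array([-5.25502168e-05,  1.48811137e-01,  9.88865347e-01, -7.53729076e-04]), 'wrist_force': array([1.22683875, 1.20070428, 0.39541177]), 'wrist_torque': array([ 0.06198602,  0.0237025 , -0.01139644]), 'finger_gap': 0.0931412557077897}
top [[519.62407689   0.         317.15187408]
 [  0.         519.62407689 230.7791277 ]
 [  0.           0.           1.        ]] [0.28350714 0.01904197 1.19095417] [-0.03853277  0.708535   -0.7025541   0.05395487] 1
gold_cover [(0.94, [281.6, 129.1, 342.6, 229.6]), (0.66, [145.7, 259.8, 241.7, 366.4]), (0.58, [372.0, 266.8, 502.3, 407.2])]
near_screw [(0.66, [282.7, 128.0, 346.1, 231.5])]
mat [(0.59, [378.7, 121.1, 468.2, 242.5])]
blue_collector [(0.93, [157.6, 115.8, 237.1, 232.7])]
side [[599.38763556   0.         323.10953217]
 [  0.         599.38763556 233.4369672 ]
 [  0.           0.           1.        ]] [-0.26981136 -0.77385906  0.77019714] [-0.44395746  0.81802354 -0.32502059  0.16763314] 2
gold_cover [(0.97, [278.6, 330.7, 381.8, 474.1]), (0.74, [166.6, 224.7, 230.6, 265.3]), (0.71, [302.2, 193.2, 414.5, 241.7])]
near_screw [(0.54, [323.7, 205.8, 340.1, 230.3])]
mat [(0.57, [381.4, 248.8, 529.3, 346.4])]
blue_collector [(0.97, [234.4, 149.5, 337.7, 226.9])]
```

View pics/top0.png

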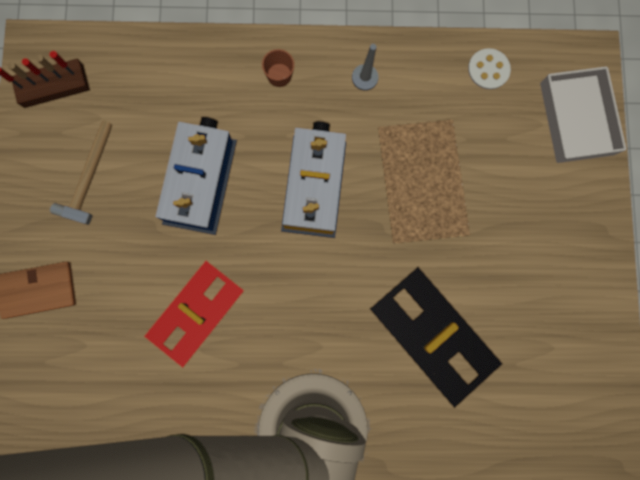

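View pics/side0.png

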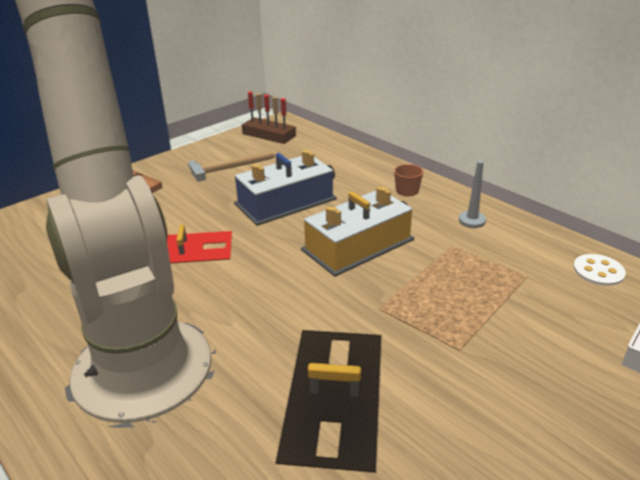

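```bash
cat > h.py <<'E'
import numpy as np, cv2
from scipy.spatial.transform import Rotation as R
def rot(p):
    q=np.array(p["rotation"]); return R.from_quat([q[1],q[2],q[3],q[0]]).as_matrix()
def back(p,uv,z):
    uv=np.atleast_2d(np.array(uv,float)); d=np.c_[uv,np.ones(len(uv))]@np.linalg.inv(p["mtx"]).T@rot(p).T
    e=np.array(p["eye"]); t=(z-e[2])/d[:,2]; return (e+d*t[:,None])[:,:2]
def proj(p,X):
    c=(np.atleast_2d(X)-np.array(p["eye"]))@rot(p); c=c@p["mtx"].T; return c[:,:2]/c[:,2:]
E
python3 - <<'E'
import pickle
from workcell import bot
from h import *
for n,boxes in(("top",[(260,110,120,140),(370,105,110,150)]),("side",[(290,170,140,110),(370,230,170,130)])):
    p=bot.capture(n); pickle.dump(p,open(f"{n}.pkl","wb"))
    for i,(x,y,w,h) in enumerate(boxes):
        cv2.imwrite(f"pics/{n}c{i}.png",cv2.resize(p["color"][y:y+h,x:x+w],None,fx=4,fy=4,interpolation=cv2.INTER_CUBIC))
E
```

```text
(no output)
```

View pics/topc0.png

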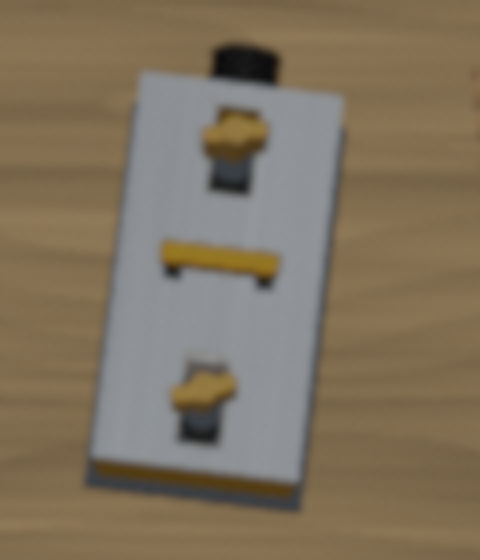

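View pics/sidec0.png

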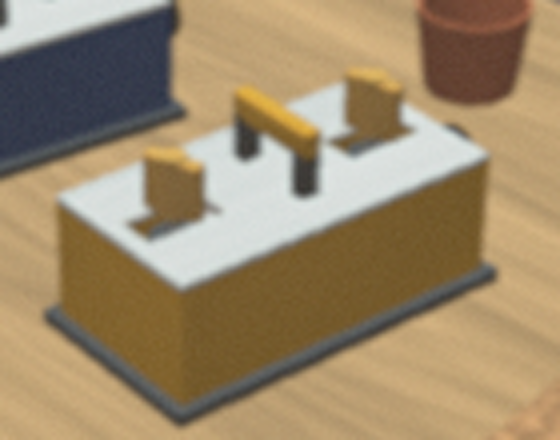

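View pics/topc1.png

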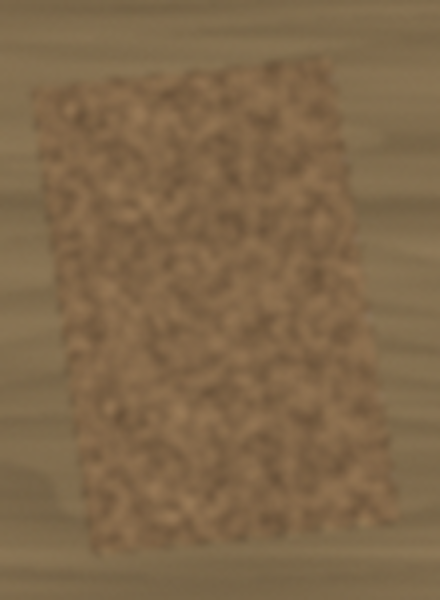

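```bash
python3 - <<'E'
import pickle
from h import *
from scipy.optimize import least_squares
T=pickle.load(open("top.pkl","rb"));S=pickle.load(open("side.pkl","rb"))
f=lambda a,o:(np.array(a)+.5)/4-.5+np.array(o)
ct=f([(140,71),(344,96),(299,484),(92,459)],(260,110))  # far-left, far-right, near-right, near-left
cs=f([(350,80),(488,157),(182,290),(60,198)],(290,170))
mt=f([(33,92),(330,58),(395,523),(95,553)],(370,105))
def rect(x,y,a,L,W,z):
    l=np.array([(L,W),(L,-W),(-L,-W),(-L,W)])/2; c,s=np.cos(a),np.sin(a)
    return np.c_[l@np.array([[c,s],[-s,c]])+[x,y],np.full(4,z)]
for nm,obs,L,W,z in(("cover",[(T,ct),(S,cs)],.216,.112,.084),("mat",[(T,mt)],.28,.18,.004)):
    for p,o in obs:
        b=back(p,o,z);print(nm,b.round(4).tolist(),np.linalg.norm(b-np.roll(b,-1,0),axis=1).round(4))
        r=least_squares(lambda v:(proj(p,rect(*v,L,W,z))-o).ravel(),[.65,-.0,0]);print(" fit",r.x.round(4),np.abs(r.fun).max().round(2))
    r=least_squares(lambda v:np.concatenate([(proj(p,rect(*v,L,W,z))-o).ravel() for p,o in obs]),[.65,-.0,0]);print("both",r.x.round(4),np.abs(r.fun).max().round(2))
# handle top & wings
print("handle",back(T,f([(161,242),(278,262)],(260,110)),.13).tolist(), back(S,f([(240,92),(315,135)],(290,170)),.13))
E
```

```text
cover [[0.6588, 0.0466], [0.6462, -0.066], [0.4301, -0.0417], [0.4425, 0.0697]] [0.1133 0.2175 0.1121 0.2175]
 fit [ 0.5443  0.0022 -0.1095] 0.44
cover [[0.6503, 0.0455], [0.6408, -0.0671], [0.4286, -0.0437], [0.4426, 0.0661]] [0.1129 0.2135 0.1107 0.2088]
 fit [ 5.411e-01  5.000e-04 -9.580e-02] 1.4
both [ 0.5434  0.002  -0.1044] 1.53
mat [[0.6882, -0.1487], [0.7118, -0.3266], [0.4326, -0.3569], [0.4135, -0.1823]] [0.1794 0.2808 0.1756 0.2767]
 fit [ 0.5616 -0.2536  0.1164] 1.02
both [ 0.5616 -0.2536  0.1164] 1.02
handle [[0.5508202362509849, 0.033361272115681115], [0.5408870493483774, -0.027870042690932444]] [[ 0.53643321  0.02304139]
 [ 0.53217491 -0.03681771]]
```

```bash
cat > fit.py <<'E'
from h import *
from scipy.optimize import minimize
K=6
def brass(p,box,sat=60):
    x,y,w,h=box; im=cv2.resize(p["color"][y:y+h,x:x+w],None,fx=K,fy=K,interpolation=cv2.INTER_CUBIC)
    hsv=cv2.cvtColor(im,cv2.COLOR_BGR2HSV)
    return ((hsv[...,0]>10)&(hsv[...,0]<32)&(hsv[...,1]>sat)&(hsv[...,2]>80)),im
def wing(x,y,a,z0=.0855,z1=.1215,L=.036,W=.010):
    l=np.array([(L,W),(L,-W),(-L,-W),(-L,W)])/2;c,s=np.cos(a),np.sin(a)
    l=l@np.array([[c,s],[-s,c]])+[x,y]
    return np.r_[np.c_[l,np.full(4,z0)],np.c_[l,np.full(4,z1)]]
def poly(p,box,v):
    u=(proj(p,wing(*v))-np.array(box[:2])+.5)*K-.5
    return cv2.convexHull(u.astype(np.float32))
def cost(p,box,m,v):
    M=np.zeros(m.shape,np.uint8);cv2.fillConvexPoly(M,np.round(poly(p,box,v)*16).astype(int),1,cv2.LINE_8,4)
    M=M>0;return 1-(M&m).sum()/(M|m).sum()
E
python3 - <<'E'
import pickle
from fit import *
T=pickle.load(open("top.pkl","rb"));S=pickle.load(open("side.pkl","rb"))
yaw=-.107
for nm,(x,y),bt,bs in(("near",(.4738,.0095),(296,194,30,22),(320,200,26,30)),("far",(.613,-.0055),(306,132,26,20),(372,182,24,26))):
    for k,(p,b) in enumerate(((T,bt),(S,bs))):
        m,im=brass(p,b,90 if k==0 else 60)
        best=[]
        for a in np.arange(-1.5,.3,.1):
            r=minimize(lambda v:cost(p,b,m,(v[0]/1000+x,v[1]/1000+y,v[2]/20+a)),[0,0,0],method="Nelder-Mead",options=dict(initial_simplex=[[0,0,0],[6,0,0],[0,6,0],[0,0,3]]))
            best.append((r.fun,r.x[0]/1000+x,r.x[1]/1000+y,r.x[2]/20+a))
        best.sort();print(nm,k,np.round(best[:3],4).tolist(), "rel",np.round(best[0][3]-yaw,3))
        o=im.copy();cv2.polylines(o,[poly(p,b,best[0][1:]).astype(int)],True,(0,0,255));o2=im.copy();o2[m]=(0,255,0)
        cv2.imwrite(f"pics/w_{nm}{k}.png",np.hstack([im,o,o2]))
def pad(f):
    i=cv2.imread(f);return cv2.copyMakeBorder(i,0,190-i.shape[0],0,560-i.shape[1],cv2.BORDER_CONSTANT)
cv2.imwrite("pics/w.png",cv2.resize(np.vstack([pad(f"pics/w_{n}{k}.png") for n in("near","far") for k in(0,1)]),None,fx=.78,fy=.78))
E
```

```text
near 0 [[0.2806, 0.4766, 0.0123, -1.3092], [0.281, 0.4766, 0.0112, -1.2373], [0.281, 0.4765, 0.0123, -1.344]] rel -1.202
near 1 [[0.415, 0.4788, 0.0164, -1.6337], [0.4152, 0.4781, 0.0161, -1.6012], [0.4154, 0.4787, 0.0164, -1.6155]] rel -1.527
far 0 [[0.3026, 0.6192, -0.006, -1.5636], [0.303, 0.6191, -0.0053, -1.5562], [0.3033, 0.6191, -0.0038, -1.5529]] rel -1.457
far 1 [[0.4195, 0.6351, 0.0091, -0.5519], [0.4195, 0.6356, 0.0092, -0.5687], [0.4196, 0.635, 0.009, -0.5626]] rel -0.445
```

View pics/w.png

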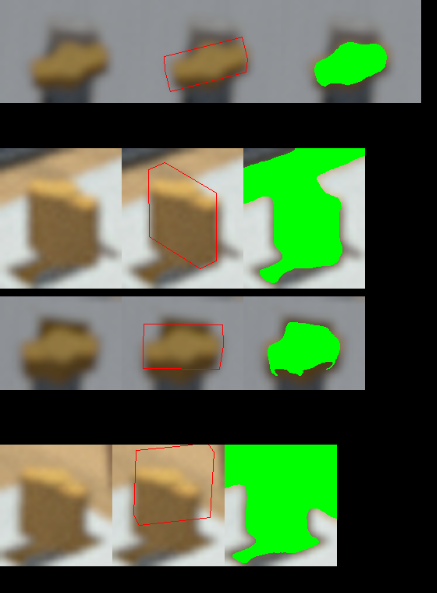

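```bash
python3 - <<'E'
import pickle
from h import *
import fit
T=pickle.load(open("top.pkl","rb"));S=pickle.load(open("side.pkl","rb"))
K=8;rows=[]
for nm,(x,y),bt,bs in(("near",(.4738,.0095),(294,190,34,30),(316,200,34,30)),("far",(.613,-.0055),(303,130,34,30),(366,180,34,30))):
    for p,b in((T,bt),(S,bs)):
        X,Y,w,h=b;im=cv2.resize(p["color"][Y:Y+h,X:X+w],None,fx=5,fy=5,interpolation=cv2.INTER_CUBIC);r=[im]
        for rel in(-1.4,-1.25,-1.1):
            o=im.copy();u=(proj(p,fit.wing(x,y,rel-.107))-[X,Y]+.5)*5-.5;u=np.round(u*16).astype(int)
            cv2.polylines(o,[u[:4],u[4:]],True,(0,0,255),1,cv2.LINE_AA,4)
            r.append(o)
        rows.append(np.hstack(r))
cv2.imwrite("pics/ov.png",cv2.resize(np.vstack(rows),None,fx=.98,fy=.98))
E
```

```text
(no output)
```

View pics/ov.png

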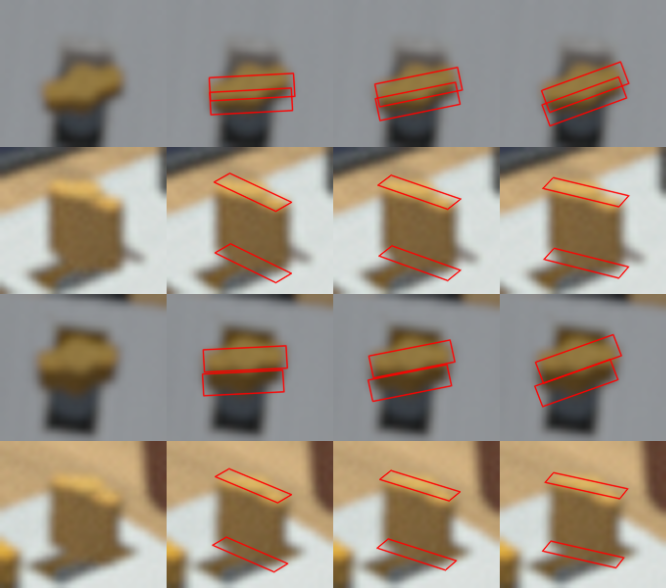

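```bash
cat >> h.py <<'E'
def tgt(x,y,z,phi):
    s,c=np.sin(phi),np.cos(phi)
    return np.array([x,y,z]),np.array([[-s,c,0],[c,s,0],[0,0,-1.]])
def go(s,x,y,z,phi):
    p,Rm=tgt(x,y,z,phi);q=s["tcp_rot"];R0=R.from_quat([q[1],q[2],q[3],q[0]]).as_matrix()
    sh=R0.T@(p-s["ee_pos"])/.2; rv=R.from_matrix(R0.T@Rm).as_rotvec()/(np.pi/2)
    y=R0[:,1];print("t",s["clock"].__round__(2),"pos",s["ee_pos"].round(4),"phi",np.arctan2(y[1],y[0]).round(4),"gap",round(s["finger_gap"],4),"F",s["wrist_force"].round(1),"T",s["wrist_torque"].round(2),"q7",s["q"][6].round(2))
    print("-> turn",rv.round(4),"shift",sh.round(4))
E
python3 -c "
from workcell import bot;from h import *
s=bot.read_state();go(s,.475,.010,.218,.264);print(bot.grip_point_offset)"
```

```text
t 0.6 pos [0.2134 0.6929 0.2186] phi 1.272 gap 0.0929 F [ 1.  -0.3  0.5] T [-0.01 -0.08  0.05] q7 -0.08
-> turn [-0.      0.      0.6417] shift [-2.255  -2.8781  0.0032]
0.0188
```

Call:
{"method": "servo_tool", "body": {"increments": [[0,0,0,-0.11,-0.14,0,0],[0,0,0,-0.22,-0.29,0,0],[0,0,0,-0.34,-0.43,0,0],[0,0,0,-0.45,-0.575,0,0],[0,0,0,-0.564,-0.72,0,0]]}}

```text
clock: 1.02
ee_pos: [0.2792, 0.5205, 0.2187]
tcp_rot: [0.0, 0.149, 0.989, 0.0]
wrist_force: [0.9, 0.0, 0.0]
finger_gap: 0.0642
```

Call:
{"method": "servo_tool", "body": {"increments": [[0,0,0,-0.11,-0.14,0,0],[0,0,0,-0.22,-0.29,0,0],[0,0,0,-0.34,-0.43,0,0],[0,0,0,-0.45,-0.575,0,0],[0,0,0,-0.564,-0.72,0,0]]}}

```text
clock: 1.43
ee_pos: [0.3447, 0.3497, 0.2189]
tcp_rot: [0.0, 0.149, 0.989, 0.0]
wrist_force: [1.0, -0.5, 0.4]
finger_gap: 0.0465
```

Call:
{"method": "servo_tool", "body": {"increments": [[0,0,0,-0.11,-0.14,0,0],[0,0,0,-0.22,-0.29,0,0],[0,0,0,-0.34,-0.43,0,0],[0,0,0,-0.45,-0.575,0,0],[0,0,0,-0.564,-0.72,0,0]]}}

```text
clock: 1.85
ee_pos: [0.4101, 0.1789, 0.219]
tcp_rot: [0.0, 0.149, 0.989, 0.0]
wrist_force: [1.2, 0.3, -0.2]
finger_gap: 0.0466
```

```bash
python3 -c "
from workcell import bot;from h import *
s=bot.read_state();go(s,.475,.010,.200,.264);print(s['q'])"
```

```text
t 1.85 pos [0.4101 0.1789 0.219 ] phi 1.2722 gap 0.0466 F [ 1.2  0.3 -0.2] T [ 0.04 -0.07 -0.02] q7 0.76
-> turn [6.000e-04 1.000e-04 6.418e-01] shift [-0.5584 -0.7115  0.0948]
[-0.57265759  0.26847522  0.04314473  2.21327563 -0.01872555  0.65921367
  0.7559431 ]
```

Call:
{"method": "servo_tool", "body": {"increments": [[0,0,0.07,-0.11,-0.14,0.01,0],[0,0,0.14,-0.22,-0.29,0.03,0],[0,0,0.21,-0.34,-0.43,0.05,0],[0,0,0.28,-0.45,-0.575,0.07,0],[0,0,0.35,-0.558,-0.711,0.09,0]]}}

```text
clock: 2.27
ee_pos: [0.475, 0.0096, 0.2009]
tcp_rot: [0.0, 0.414, 0.91, 0.0]
wrist_force: [0.4, 0.1, -0.1]
finger_gap: 0.0469
```

Call:
{"method": "servo_tool", "body": {"increments": [[0,0,0.07,0,0,0,0],[0,0,0.14,0,0,0,0],[0,0,0.21,0,0,0,0],[0,0,0.29,0,0,0,0],[0,0,0.29,0,0,0,0]]}}

```text
clock: 2.68
ee_pos: [0.4747, 0.0116, 0.2008]
tcp_rot: [0.0, 0.609, 0.793, 0.0]
wrist_force: [0.1, -0.2, 0.3]
finger_gap: 0.0466
```

```bash
python3 -c "
from workcell import bot;from h import *
s=bot.read_state();go(s,.475,.010,.130,.264)
for n in('top','side'):
    p=bot.capture(n);cv2.imwrite(f'pics/{n}1.png',p['color'])
"
```

```text
t 2.68 pos [0.4747 0.0116 0.2008] phi 0.261 gap 0.0466 F [ 0.1 -0.2  0.3] T [-0.07  0.06  0.02] q7 0.34
-> turn [ 0.0003  0.0001 -0.0019] shift [-0.0083 -0.0007  0.3538]
```

View pics/side1.png

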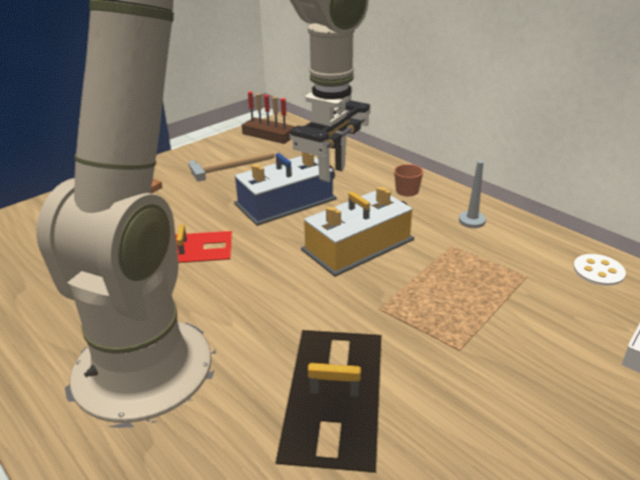

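View pics/top1.png

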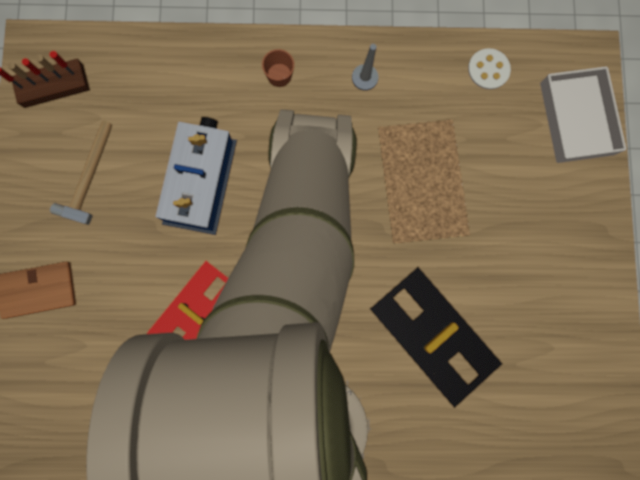

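Call:
{"method": "servo_tool", "body": {"increments": [[0,0,0,0,0,0.12,0],[0,0,0,-0.008,0,0.24,0],[0,0,0,-0.008,0,0.354,0],[0,0,0,-0.008,0,0.354,0]]}}

```text
clock: 3.12
ee_pos: [0.4733, 0.0102, 0.1271]
tcp_rot: [-0.002, 0.605, 0.796, -0.002]
wrist_force: [-0.9, -0.7, -0.0]
finger_gap: 0.0466
```

```bash
python3 -c "
from workcell import bot;from h import *
s=bot.read_state();go(s,.475,.010,.094,.264)
p=bot.capture('side');cv2.imwrite('pics/s2.png',cv2.resize(p['color'][140:280,270:430],None,fx=5,fy=5,interpolation=cv2.INTER_CUBIC)[:600])
"
```

```text
t 3.12 pos [0.4733 0.0102 0.1271] phi 0.2707 gap 0.0466 F [-0.9 -0.7 -0. ] T [-0.09  0.05 -0.01] q7 0.43
-> turn [-0.0028 -0.0005  0.0043] shift [-0.0032  0.0085  0.1655]
```

View pics/s2.png

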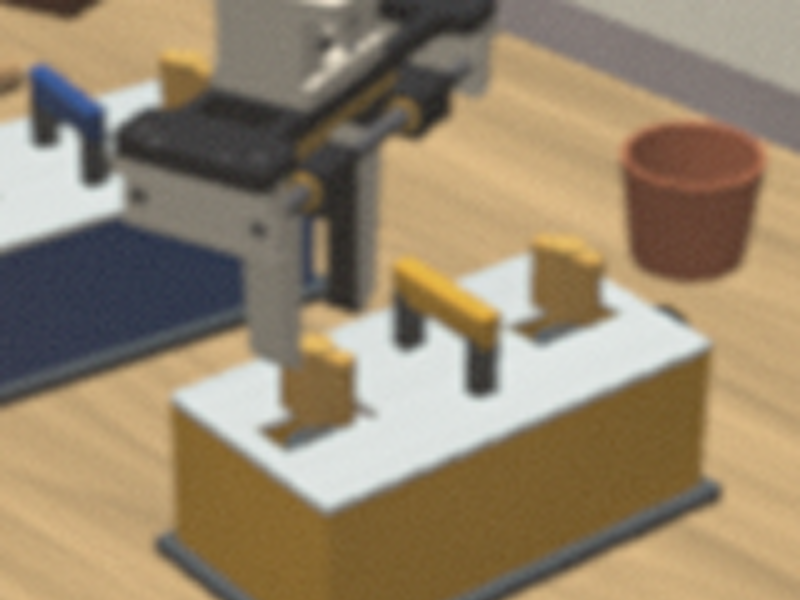

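Call:
{"method": "servo_tool", "body": {"increments": [[0,0,0,0,0.008,0.06,0],[0,0,0,0,0.008,0.12,0],[0,0,0,0,0.008,0.165,0],[0,0,0,0,0.008,0.165,0],[0,0,0,0,0.008,0.165,-0.3]]}}

```text
clock: 3.58
ee_pos: [0.4766, 0.0105, 0.0974]
tcp_rot: [-0.0, 0.607, 0.795, 0.0]
wrist_force: [-0.0, -0.3, -0.1]
finger_gap: 0.043
```

Call:
{"method": "servo_tool", "body": {"increments": [[0,0,0,0,0,0,-0.5],[0,0,0,0,0,0,-0.5],[0,0,0,0,0,0,-0.5]]}}

```text
clock: 3.83
ee_pos: [0.4767, 0.0106, 0.0975]
tcp_rot: [0.0, 0.607, 0.795, 0.0]
wrist_force: [0.0, -0.1, -1.1]
finger_gap: 0.0254
```

```bash
python3 -c "
from workcell import bot;from h import *
s=bot.read_state();go(s,.475,.010,.094,.264)
p=bot.capture('side');cv2.imwrite('pics/s3.png',cv2.resize(p['color'][140:280,270:430],None,fx=5,fy=5,interpolation=cv2.INTER_CUBIC)[:600])
"
```

```text
t 3.83 pos [0.4767 0.0106 0.0975] phi 0.267 gap 0.0254 F [ 0.  -0.1 -1.1] T [-0.03  0.08  0.02] q7 0.45
-> turn [0.0006 0.0001 0.0019] shift [-0.0006 -0.0092  0.0173]
```

View pics/s3.png

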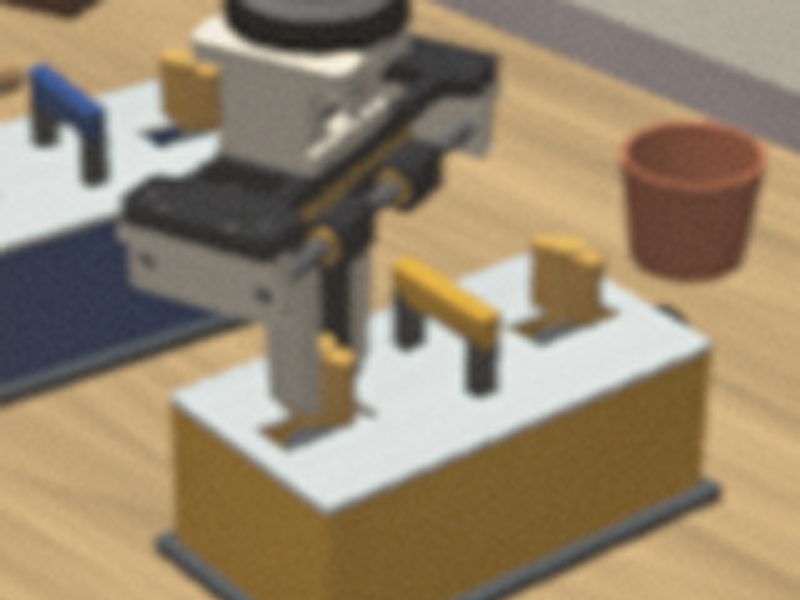

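Call:
{"method": "servo_tool", "body": {"increments": [[0,0,0,0,-0.005,0.01,-0.8],[0,0,0,0,-0.005,0.01,-1],[0,0,0,0,-0.005,0.01,-1],[0,0,0,0,-0.005,0.01,-1]]}}

```text
clock: 4.22
ee_pos: [0.4752, 0.0102, 0.0948]
tcp_rot: [-0.0, 0.607, 0.795, -0.0]
wrist_force: [-1.4, -0.7, 0.0]
finger_gap: 0.0099
```

```bash
python3 -c "
from workcell import bot;from h import *
s=bot.read_state();go(s,.475,.010,.094,.264)
"
```

```text
t 4.22 pos [0.4752 0.0102 0.0948] phi 0.2667 gap 0.0099 F [-1.4 -0.7  0. ] T [-0.05  0.22  0.01] q7 0.46
-> turn [-0.0003 -0.0001  0.0017] shift [-0.0009 -0.0012  0.0039]
```

Call:
{"method": "servo_tool", "body": {"increments": [[0,0,-0.06,0,0,0,-1],[0,0,-0.12,0,0,0,-1],[0,0,-0.18,0,0,0,-1],[0,0,-0.24,0,0,0,-1],[0,0,-0.3,0,0,0,-1]]}}

```text
clock: 4.63
ee_pos: [0.4751, 0.0102, 0.0948]
tcp_rot: [-0.0, 0.402, 0.915, -0.0]
wrist_force: [-0.3, 0.1, -0.1]
finger_gap: 0.0098
```

```bash
python3 -c "
from workcell import bot;from h import *
s=bot.read_state();go(s,.475,.010,.094,1.464)
"
```

```text
t 4.63 pos [0.4751 0.0102 0.0948] phi 0.7424 gap 0.0098 F [-0.3  0.1 -0.1] T [-0.03  0.28 -0.11] q7 0.75
-> turn [-2.000e-04 -4.000e-04 -4.594e-01] shift [-0.0004 -0.0012  0.0039]
```

Call:
{"method": "servo_tool", "body": {"increments": [[0,0,-0.06,0,0,0,-1],[0,0,-0.12,0,0,0,-1],[0,0,-0.18,0,0,0,-1],[0,0,-0.24,0,0,0,-1],[0,0,-0.3,0,0,0,-1]]}}

```text
clock: 5.05
ee_pos: [0.475, 0.0102, 0.0948]
tcp_rot: [-0.0, 0.178, 0.984, -0.0]
wrist_force: [-1.2, 0.2, 1.1]
finger_gap: 0.0098
```

Call:
{"method": "servo_tool", "body": {"increments": [[0,0,-0.05,0,0,0,-1],[0,0,-0.09,0,0,0,-1],[0,0,-0.13,0,0,0,-1],[0,0,-0.15,0,0,0,-1],[0,0,-0.15,0,0,0,-1]]}}

```text
clock: 5.47
ee_pos: [0.475, 0.0101, 0.0947]
tcp_rot: [-0.0, 0.063, 0.998, -0.0]
wrist_force: [-1.3, 0.3, 2.2]
finger_gap: 0.0099
```

```bash
python3 -c "
from workcell import bot;from h import *
s=bot.read_state();go(s,.475,.010,.094,1.464)
p=bot.capture('side');cv2.imwrite('pics/s4.png',cv2.resize(p['color'][140:280,270:430],None,fx=5,fy=5,interpolation=cv2.INTER_CUBIC)[:600])
"
```

```text
t 5.47 pos [0.475  0.0101 0.0947] phi 1.4454 gap 0.0099 F [-1.3  0.3  2.2] T [0.05 0.47 0.04] q7 1.18
-> turn [-0.0001 -0.0005 -0.0118] shift [ 0.0001 -0.0005  0.0037]
```

View pics/s4.png

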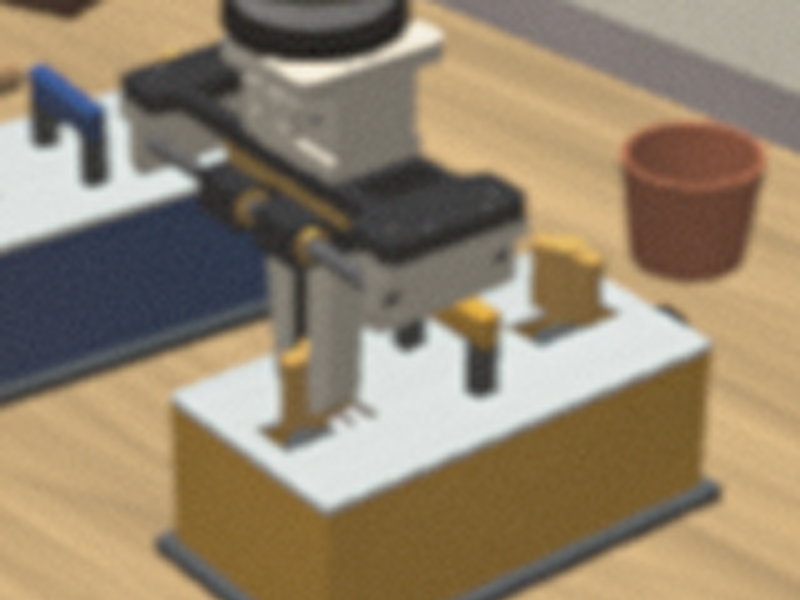

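Call:
{"method": "servo_tool", "body": {"increments": [[0,0,-0.012,0,0,0,-1],[0,0,-0.024,0,0,0,-1],[0,0,-0.024,0,0,0,-1]]}}

```text
clock: 5.77
ee_pos: [0.4751, 0.0101, 0.0948]
tcp_rot: [-0.0, 0.044, 0.999, -0.0]
wrist_force: [-2.6, 0.3, 1.9]
finger_gap: 0.01
```

```bash
python3 -c "
from workcell import bot;from h import *
s=bot.read_state();go(s,.475,.010,.094,1.464)
"
```

```text
t 5.77 pos [0.4751 0.0101 0.0948] phi 1.4829 gap 0.01 F [-2.6  0.3  1.9] T [-0.03  0.63 -0.33] q7 1.21
-> turn [-0.0002 -0.0005  0.012 ] shift [ 0.0002 -0.0006  0.0039]
```

Call:
{"method": "servo_tool", "body": {"increments": [[0,0,0.008,0,0,0,-0.5],[0,0,0.008,0,0,0,-0.2],[0,0,0.008,0,0,0,0],[0,0,0.008,0,0,0,0],[0,0,0.008,0,0,0,0]]}}

```text
clock: 6.18
ee_pos: [0.4758, 0.0104, 0.0949]
tcp_rot: [0.0, 0.05, 0.999, 0.0]
wrist_force: [-0.2, -0.3, 0.3]
finger_gap: 0.0386
```

Call:
{"method": "servo_tool", "body": {"increments": [[0,0,0,0,0,-0.12,0],[0,0,0,0,0,-0.27,0],[0,0,0,0,0,-0.42,0],[0,0,0,0,0,-0.54,0],[0,0,0,0,0,-0.54,0]]}}

```text
clock: 6.6
ee_pos: [0.4776, 0.0104, 0.2069]
tcp_rot: [0.003, 0.051, 0.999, 0.0]
wrist_force: [0.0, 0.7, 0.5]
finger_gap: 0.0466
```

```bash
python3 -c "
from workcell import bot;from h import *
s=bot.read_state();go(s,.6143,-.005,.200,.164)
p=bot.capture('side');cv2.imwrite('pics/s5.png',cv2.resize(p['color'][140:280,270:430],None,fx=5,fy=5,interpolation=cv2.INTER_CUBIC)[:600])
"
```

```text
t 6.6 pos [0.4776 0.0104 0.2069] phi 1.4697 gap 0.0466 F [0.  0.7 0.5] T [ 0.04  0.   -0.02] q7 1.25
-> turn [0.0035 0.0031 0.8312] shift [-0.6878 -0.0079  0.0393]
```

View pics/s5.png

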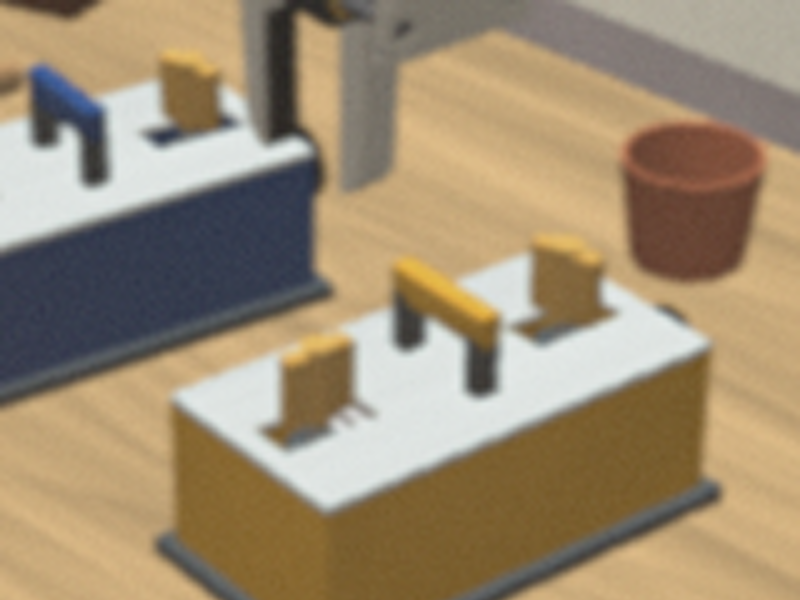

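Call:
{"method": "servo_tool", "body": {"increments": [[0,0,0.07,-0.14,0,0.01,0],[0,0,0.14,-0.28,0,0.02,0],[0,0,0.21,-0.42,0,0.03,0],[0,0,0.28,-0.56,0,0.04,0],[0.003,0.003,0.35,-0.688,-0.012,0.04,0]]}}

```text
clock: 7.07
ee_pos: [0.6129, -0.0059, 0.1931]
tcp_rot: [-0.003, 0.322, 0.947, -0.003]
wrist_force: [0.5, 0.0, -0.7]
finger_gap: 0.0465
```

Call:
{"method": "servo_tool", "body": {"increments": [[0,0,0.07,0,0,0,0],[0,0,0.14,0,0,0,0],[0,0,0.21,0,0,0,0],[0,0,0.28,0,0,0,0],[0,0,0.35,0,0,0,0]]}}

```text
clock: 7.48
ee_pos: [0.6116, -0.006, 0.1933]
tcp_rot: [-0.002, 0.567, 0.824, -0.004]
wrist_force: [0.5, 0.1, 0.0]
finger_gap: 0.0466
```

Call:
{"method": "servo_tool", "body": {"increments": [[0,0,0.07,0,0,0,0],[0,0,0.13,0,0,0,0],[0,0,0.13,0,0,0,0]]}}

```text
clock: 7.73
ee_pos: [0.6116, -0.0058, 0.1934]
tcp_rot: [-0.002, 0.647, 0.762, -0.004]
wrist_force: [0.4, 0.0, 0.4]
finger_gap: 0.0464
```

```bash
python3 -c "
from workcell import bot;from h import *
s=bot.read_state();go(s,.6143,-.0045,.128,.164)
"
```

```text
t 7.73 pos [ 0.6116 -0.0058  0.1934] phi 0.1623 gap 0.0464 F [0.4 0.  0.4] T [-0.11  0.04  0.02] q7 0.25
-> turn [-0.0053  0.0014 -0.0011] shift [0.0048 0.0169 0.3269]
```

Call:
{"method": "servo_tool", "body": {"increments": [[-0.005,0.001,0,0.005,0.017,0.12,0],[-0.005,0.001,0,0.005,0.017,0.24,0],[-0.005,0.001,0,0.005,0.017,0.327,0],[-0.005,0.001,0,0.005,0.017,0.327,0],[-0.005,0.001,0,0.005,0.017,0.327,0]]}}

```text
clock: 8.15
ee_pos: [0.6142, -0.0048, 0.1283]
tcp_rot: [-0.0, 0.645, 0.764, -0.0]
wrist_force: [-0.5, -0.3, -0.0]
finger_gap: 0.0465
```

```bash
python3 -c "
from workcell import bot;from h import *
s=bot.read_state();go(s,.6143,-.0045,.095,.164)
p=bot.capture('side');cv2.imwrite('pics/s6.png',cv2.resize(p['color'][140:280,270:430],None,fx=5,fy=5,interpolation=cv2.INTER_CUBIC)[:600])
"
```

```text
t 8.15 pos [ 0.6142 -0.0048  0.1283] phi 0.1682 gap 0.0465 F [-0.5 -0.3 -0. ] T [-0.08  0.04  0.01] q7 0.28
-> turn [-0.0008  0.      0.0027] shift [0.0012 0.001  0.1664]
```

View pics/s6.png

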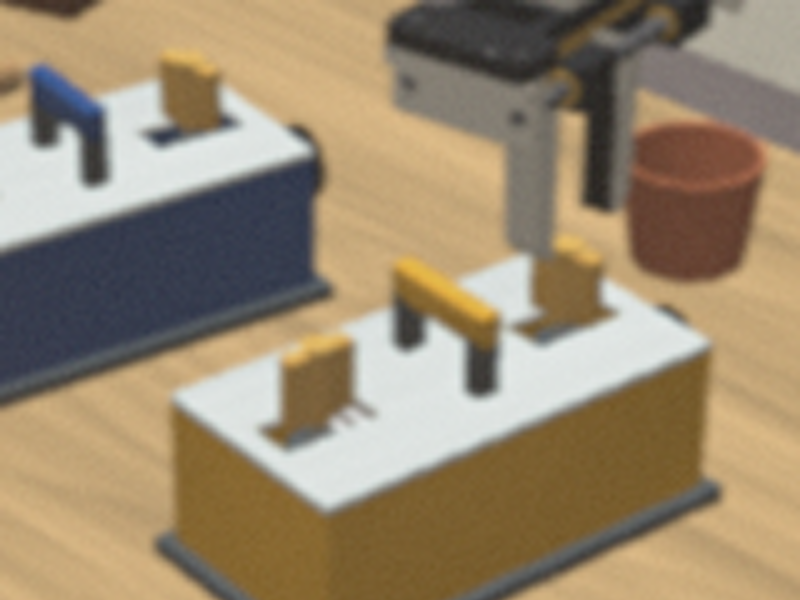

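Call:
{"method": "servo_tool", "body": {"increments": [[0,0,0,0,0,0.06,0],[0,0,0,0,0,0.12,0],[0,0,0,0,0,0.166,0],[0,0,0,0,0,0.166,-0.3],[0,0,0,0,0,0.166,-0.5]]}}

```text
clock: 8.62
ee_pos: [0.6145, -0.0046, 0.0955]
tcp_rot: [-0.0, 0.646, 0.763, 0.0]
wrist_force: [0.2, 0.0, -0.2]
finger_gap: 0.0373
```

Call:
{"method": "servo_tool", "body": {"increments": [[0,0,0,0,0,0,-0.5],[0,0,0,0,0,0,-0.8],[0,0,0,0,0,0,-1],[0,0,0,0,0,0,-1],[0,0,0,0,0,0,-1]]}}

```text
clock: 9.03
ee_pos: [0.6142, -0.0047, 0.0966]
tcp_rot: [-0.0, 0.646, 0.763, 0.0]
wrist_force: [-2.7, -0.0, 4.1]
finger_gap: 0.0097
```

```bash
python3 -c "
from workcell import bot;from h import *
s=bot.read_state();go(s,.6143,-.0045,.095,1.466)
"
```

```text
t 9.03 pos [ 0.6142 -0.0047  0.0966] phi 0.1661 gap 0.0097 F [-2.7 -0.   4.1] T [-0.17  0.85 -0.02] q7 0.29
-> turn [ 3.000e-04 -1.000e-04 -8.276e-01] shift [0.0008 0.0008 0.0079]
```

Call:
{"method": "servo_tool", "body": {"increments": [[0,0,-0.06,0,0,0,-1],[0,0,-0.12,0,0,0,-1],[0,0,-0.18,0,0,0,-1],[0,0,-0.24,0,0,0,-1],[0,0,-0.3,0,0,0,-1]]}}

```text
clock: 9.45
ee_pos: [0.6137, -0.0049, 0.0966]
tcp_rot: [-0.0, 0.448, 0.894, -0.0]
wrist_force: [-4.9, -0.7, 5.0]
finger_gap: 0.0097
```

Call:
{"method": "servo_tool", "body": {"increments": [[0,0,-0.06,0,0,0,-1],[0,0,-0.12,0,0,0,-1],[0,0,-0.18,0,0,0,-1],[0,0,-0.24,0,0,0,-1],[0,0,-0.3,0,0,0,-1]]}}

```text
clock: 9.87
ee_pos: [0.6134, -0.0053, 0.0966]
tcp_rot: [-0.0, 0.227, 0.974, -0.0]
wrist_force: [-6.3, -2.2, 5.6]
finger_gap: 0.0098
```

Call:
{"method": "servo_tool", "body": {"increments": [[0,0,-0.06,0,0,0,-1],[0,0,-0.12,0,0,0,-1],[0,0,-0.18,0,0,0,-1],[0,0,-0.22,0,0,0,-1],[0,0,-0.22,0,0,0,-1]]}}

```text
clock: 10.28
ee_pos: [0.6133, -0.0056, 0.0965]
tcp_rot: [-0.001, 0.057, 0.998, -0.0]
wrist_force: [-5.7, -1.9, 7.7]
finger_gap: 0.0098
```

```bash
python3 -c "
from workcell import bot;from h import *
s=bot.read_state();go(s,.6143,-.0045,.095,1.466)
"
```

```text
t 10.28 pos [ 0.6133 -0.0056  0.0965] phi 1.4574 gap 0.0098 F [-5.7 -1.9  7.7] T [-0.34  1.36  0.08] q7 1.2
-> turn [-0.0006 -0.0008 -0.0055] shift [-0.0044  0.0061  0.0077]
```

Small forces. A touch further to feel the stop, then release.

Call:
{"method": "servo_tool", "body": {"increments": [[0,0,-0.01,0,0,0,-1],[0,0,-0.02,0,0,0,-1],[0,0,-0.02,0,0,0,-1]]}}

```text
clock: 10.53
ee_pos: [0.6133, -0.0056, 0.0966]
tcp_rot: [-0.001, 0.043, 0.999, -0.001]
wrist_force: [-6.2, -2.0, 8.0]
finger_gap: 0.0098
```

```bash
python3 -c "
from workcell import bot;from h import *
s=bot.read_state();go(s,.6143,-.0045,.095,1.466)
"
```

```text
t 10.53 pos [ 0.6133 -0.0056  0.0966] phi 1.4851 gap 0.0098 F [-6.2 -2.   8. ] T [-0.41  1.36 -0.26] q7 1.22
-> turn [-0.0007 -0.0008  0.0122] shift [-0.0044  0.0061  0.0078]
```

Call:
{"method": "servo_tool", "body": {"increments": [[0,0,0.008,0,0,0,-0.5],[0,0,0.008,0,0,0,-0.2],[0,0,0.008,0,0,0,0],[0,0,0.008,0,0,0,0],[0,0,0.008,0,0,0,0]]}}

```text
clock: 10.95
ee_pos: [0.6152, -0.0044, 0.0962]
tcp_rot: [0.001, 0.049, 0.999, 0.0]
wrist_force: [0.5, -0.9, -0.7]
finger_gap: 0.0387
```

Call:
{"method": "servo_tool", "body": {"increments": [[0,0,0,0,0,-0.12,0],[0,0,0,0,0,-0.27,0],[0,0,0,0,0,-0.42,0],[0,0,0,0,0,-0.52,0],[0,0,0,0,0,-0.52,0]]}}

```text
clock: 11.37
ee_pos: [0.617, -0.0043, 0.2046]
tcp_rot: [0.004, 0.049, 0.999, 0.0]
wrist_force: [0.2, 0.5, 0.7]
finger_gap: 0.0462
```

```bash
python3 -c "
from workcell import bot;from h import *
s=bot.read_state();go(s,.5442,.0023,.200,-.107)
p=bot.capture('side');cv2.imwrite('pics/s7.png',cv2.resize(p['color'][140:280,270:430],None,fx=5,fy=5,interpolation=cv2.INTER_CUBIC)[:600])
"
```

```text
t 11.37 pos [ 0.617  -0.0043  0.2046] phi 1.473 gap 0.0462 F [0.2 0.5 0.7] T [ 0.02 -0.04  0.01] q7 1.25
-> turn [0.0048 0.0033 1.0059] shift [ 0.3659 -0.0025  0.0202]
```

View pics/s7.png

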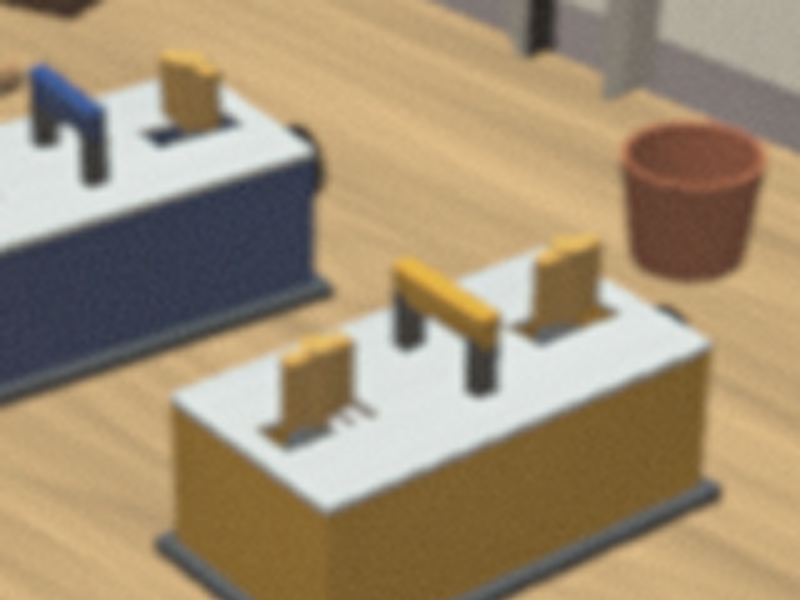

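Call:
{"method": "servo_tool", "body": {"increments": [[0,0,0.07,0.08,0,0.01,0],[0,0,0.14,0.16,0,0.02,0],[0,0,0.21,0.24,0,0.02,0],[0,0,0.28,0.32,0,0.02,0],[0.004,0.003,0.35,0.366,-0.002,0.02,0]]}}

```text
clock: 11.83
ee_pos: [0.5393, 0.002, 0.1949]
tcp_rot: [-0.003, 0.321, 0.947, -0.003]
wrist_force: [-1.1, -0.3, -0.3]
finger_gap: 0.0462
```

Call:
{"method": "servo_tool", "body": {"increments": [[0,0,0.07,0,0,0,0],[0,0,0.14,0,0,0,0],[0,0,0.21,0,0,0,0],[0,0,0.28,0,0,0,0],[0,0,0.35,0,0,0,0]]}}

```text
clock: 12.25
ee_pos: [0.5413, 0.0021, 0.195]
tcp_rot: [-0.002, 0.566, 0.825, -0.004]
wrist_force: [-0.2, -1.0, 0.9]
finger_gap: 0.0465
```

Call:
{"method": "servo_tool", "body": {"increments": [[0,0,0.07,0,0,0,0],[0,0,0.14,0,0,0,0],[0,0,0.21,0,0,0,0],[0,0,0.28,0,0,0,0],[0,0,0.3,0,0,0,0]]}}

```text
clock: 12.67
ee_pos: [0.5413, 0.0022, 0.1949]
tcp_rot: [-0.001, 0.743, 0.669, -0.004]
wrist_force: [0.6, 0.4, 0.5]
finger_gap: 0.0464
```

```bash
python3 -c "
from workcell import bot;from h import *
s=bot.read_state();go(s,.5442,.0023,.14,-.107)
"
```

```text
t 12.67 pos [0.5413 0.0022 0.1949] phi -0.1039 gap 0.0464 F [0.6 0.4 0.5] T [-0.06  0.08  0.03] q7 -0.06
-> turn [-0.004   0.0034  0.002 ] shift [0.0036 0.0159 0.2744]
```

Call:
{"method": "servo_tool", "body": {"increments": [[-0.004,0.003,0.002,0.004,0.016,0.1,0],[-0.004,0.003,0.002,0.004,0.016,0.2,0],[-0.004,0.003,0.002,0.004,0.016,0.275,0],[-0.004,0.003,0.002,0.004,0.016,0.275,0],[-0.004,0.003,0.002,0.004,0.016,0.275,0]]}}

```text
clock: 13.08
ee_pos: [0.544, 0.0022, 0.1399]
tcp_rot: [-0.0, 0.742, 0.671, -0.001]
wrist_force: [0.5, -0.9, 0.3]
finger_gap: 0.0466
```

```bash
python3 -c "
from workcell import bot;from h import *
s=bot.read_state();go(s,.5442,.0023,.098,-.107)
p=bot.capture('side');cv2.imwrite('pics/s8.png',cv2.resize(p['color'][140:280,270:430],None,fx=5,fy=5,interpolation=cv2.INTER_CUBIC)[:600])
"
```

```text
t 13.08 pos [0.544  0.0022 0.1399] phi -0.1009 gap 0.0466 F [ 0.5 -0.9  0.3] T [-0.06  0.06  0.01] q7 -0.03
-> turn [-0.0008  0.0004  0.0039] shift [0.0006 0.001  0.2096]
```

View pics/s8.png

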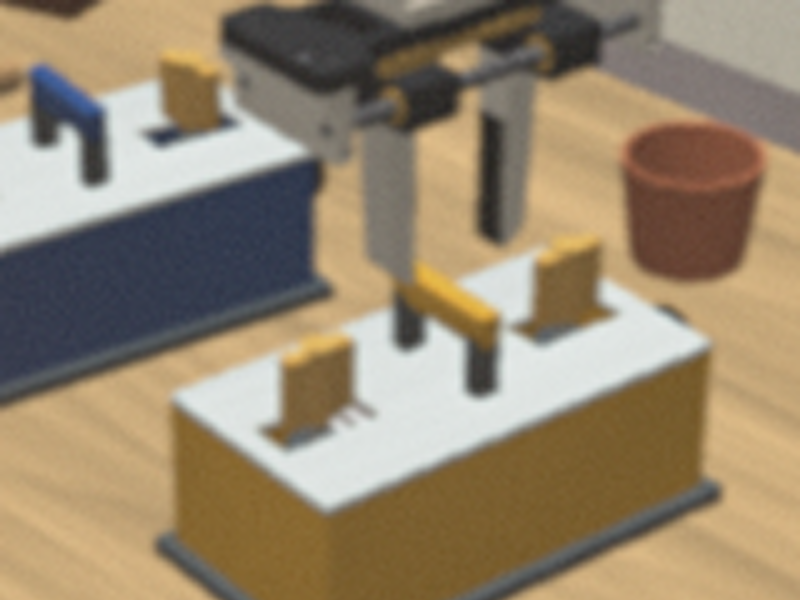

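Call:
{"method": "servo_tool", "body": {"increments": [[0,0,0.004,0,0,0.08,0],[0,0,0.004,0,0,0.15,0],[0,0,0.004,0,0,0.21,0],[0,0,0.004,0,0,0.21,0],[0,0,0.004,0,0,0.21,-0.3]]}}

```text
clock: 13.55
ee_pos: [0.5451, 0.0024, 0.0996]
tcp_rot: [0.0, 0.744, 0.668, 0.001]
wrist_force: [0.7, -0.1, 0.3]
finger_gap: 0.0433
```

Call:
{"method": "servo_tool", "body": {"increments": [[0,0,0,0,0,0,-0.5],[0,0,0,0,0,0,-0.7],[0,0,0,0,0,0,-1],[0,0,0,0,0,0,-1],[0,0,0,0,0,0,-1]]}}

```text
clock: 13.97
ee_pos: [0.5451, 0.0024, 0.0995]
tcp_rot: [0.001, 0.744, 0.668, 0.001]
wrist_force: [-1.6, 0.4, 2.9]
finger_gap: 0.0116
```

```bash
python3 -c "
from workcell import bot;from h import *
s=bot.read_state();go(s,.5442,.0023,.098,-.107)
p=bot.capture('side');cv2.imwrite('pics/s9.png',cv2.resize(p['color'][140:280,270:430],None,fx=5,fy=5,interpolation=cv2.INTER_CUBIC)[:600])
"
```

```text
t 13.97 pos [0.5451 0.0024 0.0995] phi -0.1072 gap 0.0116 F [-1.6  0.4  2.9] T [-0.05  0.49 -0.11] q7 -0.01
-> turn [ 0.0014 -0.0003 -0.0001] shift [-0.0012 -0.0047  0.0077]
```

View pics/s9.png

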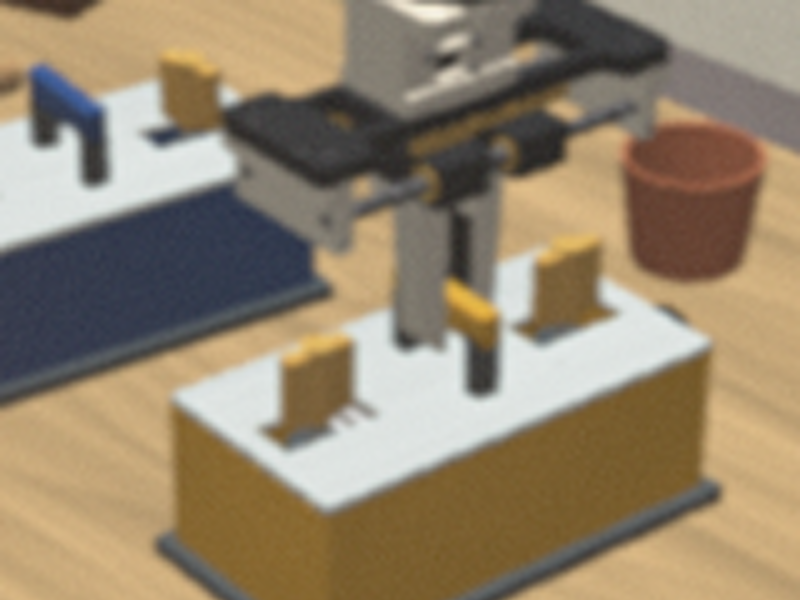

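Call:
{"method": "servo_tool", "body": {"increments": [[0,0,0,0,0,-0.03,-1],[0,0,0,0,0,-0.08,-1],[0,0,0,0,0,-0.13,-1],[0,0,0,0,0,-0.18,-1],[0,0,0,0,0,-0.2,-1]]}}

```text
clock: 14.43
ee_pos: [0.5456, 0.0024, 0.1411]
tcp_rot: [0.001, 0.744, 0.668, 0.002]
wrist_force: [0.6, -0.4, -2.1]
finger_gap: 0.0118
```

```bash
python3 -c "
from workcell import bot;from h import *
s=bot.read_state();go(s,.545,.0024,.20,-.107)
p=bot.capture('side');cv2.imwrite('pics/s10.png',cv2.resize(p['color'][140:280,270:430],None,fx=5,fy=5,interpolation=cv2.INTER_CUBIC)[:600])
"
```

```text
t 14.43 pos [0.5456 0.0024 0.1411] phi -0.1073 gap 0.0118 F [ 0.6 -0.4 -2.1] T [-0.06  0.04 -0.02] q7 -0.03
-> turn [ 0.0024 -0.0005 -0.0002] shift [ 0.     -0.002  -0.2946]
```

View pics/s10.png

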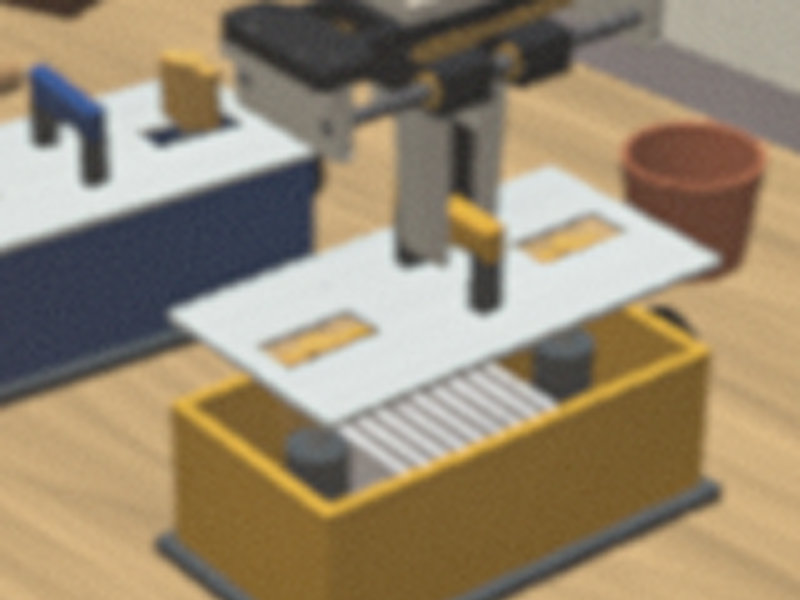

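Call:
{"method": "servo_tool", "body": {"increments": [[0,0,0,0,0,-0.07,-1],[0,0,0,0,0,-0.15,-1],[0,0,0,0,0,-0.23,-1],[0,0,0,0,0,-0.3,-1],[0,0,0,0,0,-0.3,-1]]}}

```text
clock: 14.9
ee_pos: [0.546, 0.0024, 0.2014]
tcp_rot: [0.002, 0.744, 0.668, 0.002]
wrist_force: [0.5, -0.1, -2.1]
finger_gap: 0.0116
```

```bash
python3 -c "
from workcell import bot;from h import *
s=bot.read_state();go(s,.5616,-.2536,.20,.1164)
"
```

```text
t 14.9 pos [0.546  0.0024 0.2014] phi -0.1072 gap 0.0116 F [ 0.5 -0.1 -2.1] T [-0.08 -0.01  0.03] q7 -0.06
-> turn [ 0.0035 -0.0004 -0.1424] shift [-1.2642  0.2146  0.0068]
```

View pics/sidec1.png

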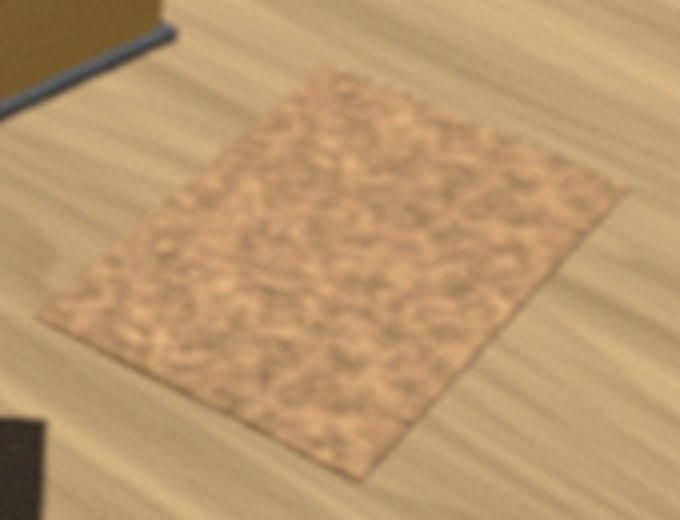

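```bash
python3 - <<'E'
import pickle
from h import *
from scipy.optimize import least_squares
T=pickle.load(open("top.pkl","rb"));S=pickle.load(open("side.pkl","rb"))
f=lambda a,o:(np.array(a)+.5)/4-.5+np.array(o)
ms=f([(330,66),(627,188),(360,480),(40,317)],(370,230))
mt=f([(33,92),(330,58),(395,523),(95,553)],(370,105))
l0=np.array([(1,1),(1,-1),(-1,-1),(-1,1)])*[.14,.09]
def rect(x,y,a):
    c,s=np.cos(a),np.sin(a);return np.c_[l0@np.array([[c,s],[-s,c]])+[x,y],np.full(4,.004)]
b=back(S,ms,.004);print(b.round(4).tolist(),np.linalg.norm(b-np.roll(b,-1,0),axis=1))
for obs in([(T,mt)],[(S,ms)],[(T,mt),(S,ms)]):
    r=least_squares(lambda v:np.concatenate([(proj(p,rect(*v))-o).ravel() for p,o in obs]),[.56,-.25,.1]);print(r.x.round(4),np.abs(r.fun).max())
E
```

```text
[[0.6872, -0.1525], [0.7071, -0.3274], [0.4328, -0.3602], [0.4119, -0.1858]] [0.17600969 0.276242   0.17566693 0.27731997]
[ 0.5616 -0.2536  0.1164] 1.0191261658929989
[ 0.5604 -0.2559  0.1193] 1.38597580600009
[ 0.5614 -0.2547  0.1181] 1.5905070551235099
```

Call:
{"method": "servo_tool", "body": {"increments": [[0,0,0,-0.06,0.01,0,-1],[0,0,0,-0.19,0.03,0,-1],[0,0,0,-0.34,0.057,0,-1],[0,0,0,-0.49,0.083,0,-1],[0,0,0,-0.632,0.107,0,-1]]}}

```text
clock: 15.32
ee_pos: [0.5517, -0.1279, 0.1978]
tcp_rot: [0.0, 0.744, 0.668, -0.0]
wrist_force: [0.7, -0.4, -2.1]
finger_gap: 0.0119
```

Call:
{"method": "servo_tool", "body": {"increments": [[0,0,-0.02,-0.14,0.025,0,-1],[0,0,-0.06,-0.29,0.05,0,-1],[0,0,-0.1,-0.44,0.075,0,-1],[0,0,-0.13,-0.56,0.095,0,-1],[0.003,0,-0.143,-0.634,0.107,0,-1]]}}

```text
clock: 15.73
ee_pos: [0.5586, -0.2585, 0.1976]
tcp_rot: [-0.002, 0.665, 0.747, -0.002]
wrist_force: [0.3, 0.1, -2.5]
finger_gap: 0.0115
```

Call:
{"method": "servo_tool", "body": {"increments": [[0,0,0,0,0,0,-1]]}}

```text
clock: 15.82
ee_pos: [0.5587, -0.2594, 0.1976]
tcp_rot: [-0.001, 0.666, 0.746, -0.002]
wrist_force: [-0.8, -0.7, -2.5]
finger_gap: 0.0119
```

```bash
python3 -c "
from workcell import bot;from h import *
s=bot.read_state();go(s,.5615,-.254,.06,.117)
p=bot.capture('side');cv2.imwrite('pics/s11.png',p['color'])
"
```

```text
t 15.82 pos [ 0.5587 -0.2594  0.1976] phi 0.1131 gap 0.0119 F [-0.8 -0.7 -2.5] T [-0.08  0.01 -0.01] q7 0.57
-> turn [-0.0032  0.0007 -0.0025] shift [0.0259 0.0205 0.688 ]
```

View pics/s11.png

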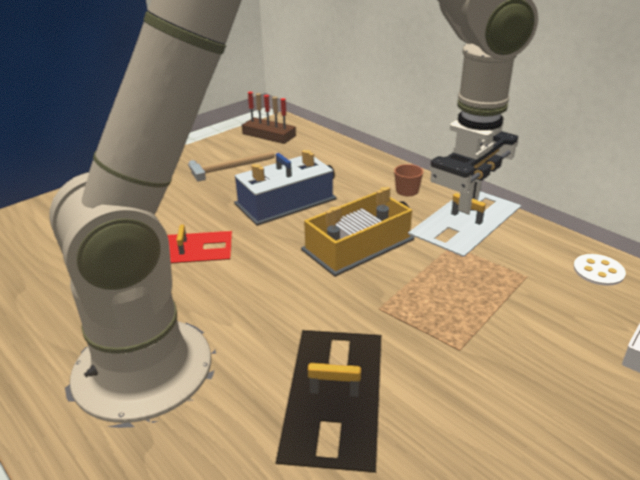

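Call:
{"method": "servo_tool", "body": {"increments": [[0,0,0,0.01,0.01,0.1,-1],[0,0,-0.002,0.026,0.02,0.25,-1],[-0.003,0,-0.002,0.026,0.02,0.4,-1],[-0.003,0,-0.002,0.026,0.02,0.55,-1],[-0.003,0,-0.002,0.026,0.02,0.66,-1]]}}

```text
clock: 16.28
ee_pos: [0.5619, -0.2466, 0.0641]
tcp_rot: [-0.001, 0.663, 0.749, 0.001]
wrist_force: [-0.6, -0.3, -2.3]
finger_gap: 0.012
```

Call:
{"method": "servo_tool", "body": {"increments": [[0,0,0,0,0,0.02,-1],[0,0,0,0,0,0.02,-1]]}}

```text
clock: 16.45
ee_pos: [0.562, -0.2471, 0.0612]
tcp_rot: [-0.002, 0.663, 0.749, 0.0]
wrist_force: [0.5, -0.5, -2.0]
finger_gap: 0.012
```

```bash
python3 -c "
from workcell import bot;from h import *
s=bot.read_state();go(s,.5615,-.254,.028,.117)
p=bot.capture('side');cv2.imwrite('pics/s12.png',cv2.resize(p['color'][200:360,360:560],None,fx=4,fy=4,interpolation=cv2.INTER_CUBIC)[:600])
"
```

```text
t 16.45 pos [ 0.562  -0.2471  0.0612] phi 0.1211 gap 0.012 F [ 0.5 -0.5 -2. ] T [-0.08  0.01 -0.02] q7 0.59
-> turn [-0.0012 -0.0017  0.0026] shift [-0.0342 -0.0063  0.1659]
```

View pics/s12.png

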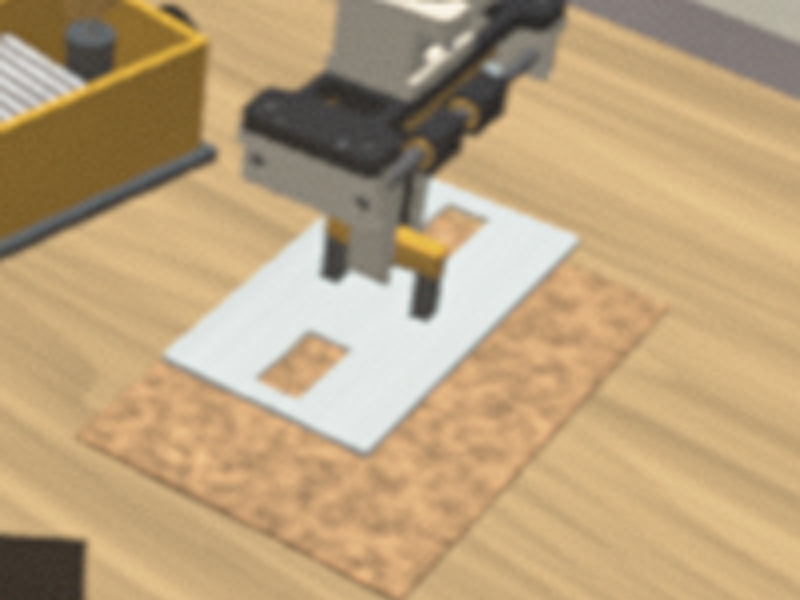

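Call:
{"method": "servo_tool", "body": {"increments": [[0,0,0,-0.01,0,0.03,-1],[0,0,0.002,-0.034,-0.006,0.06,-1],[-0.001,-0.002,0.002,-0.034,-0.006,0.09,-1],[-0.001,-0.002,0.002,-0.034,-0.006,0.12,-1],[-0.001,-0.002,0.002,-0.034,-0.006,0.13,-1]]}}

```text
clock: 16.92
ee_pos: [0.5626, -0.2551, 0.0364]
tcp_rot: [0.002, 0.664, 0.747, 0.0]
wrist_force: [0.1, 0.0, -3.1]
finger_gap: 0.0119
```

Call:
{"method": "servo_tool", "body": {"increments": [[0,0,0,0,0,0,-1],[0,0,0,0,0,0,-1],[0,0,0,0,0,0,-1]]}}

```text
clock: 17.17
ee_pos: [0.5631, -0.2551, 0.0372]
tcp_rot: [0.002, 0.664, 0.747, 0.0]
wrist_force: [0.2, 0.4, -1.7]
finger_gap: 0.0121
```

```bash
python3 -c "
from workcell import bot;from h import *
s=bot.read_state();go(s,.5615,-.254,.0235,.117)
p=bot.capture('side');cv2.imwrite('pics/s13.png',cv2.resize(p['color'][200:360,360:560],None,fx=4,fy=4,interpolation=cv2.INTER_CUBIC)[:600])
"
```

```text
t 17.17 pos [ 0.5631 -0.2551  0.0372] phi 0.1176 gap 0.0121 F [ 0.2  0.4 -1.7] T [-0.13  0.01 -0.05] q7 0.6
-> turn [0.0022 0.0017 0.0004] shift [ 0.0066 -0.0075  0.0687]
```

View pics/s13.png

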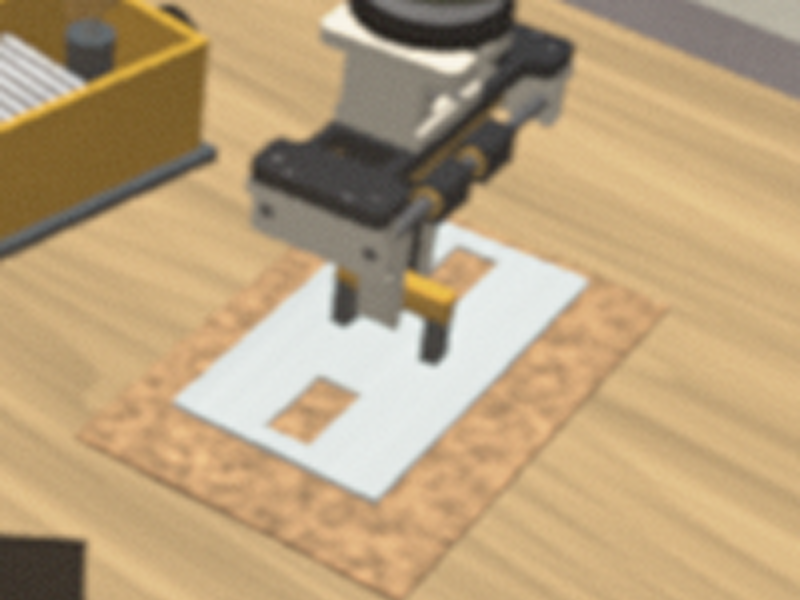

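Call:
{"method": "servo_tool", "body": {"increments": [[0.001,0.001,0,0.003,-0.004,0.015,-1],[0.002,0.002,0,0.006,-0.008,0.03,-1],[0.002,0.002,0,0.006,-0.008,0.04,-1],[0.002,0.002,0,0.006,-0.008,0.048,-1],[0.002,0.002,0,0.006,-0.008,0.048,-1]]}}

```text
clock: 17.63
ee_pos: [0.561, -0.2541, 0.027]
tcp_rot: [-0.0, 0.664, 0.747, 0.0]
wrist_force: [-0.0, 0.3, -3.0]
finger_gap: 0.012
```

```bash
python3 -c "
from workcell import bot;from h import *
s=bot.read_state();go(s,.5615,-.254,.0235,.117)
"
```

```text
t 17.63 pos [ 0.561  -0.2541  0.027 ] phi 0.1175 gap 0.012 F [-0.   0.3 -3. ] T [-0.02  0.08 -0.05] q7 0.61
-> turn [-0.0003 -0.0005  0.0003] shift [0.0001 0.0024 0.0174]
```

Call:
{"method": "servo_tool", "body": {"increments": [[0,0,0,0,0,0.005,-1],[0,0,0,0,0,0.01,-1],[0,0,0,0,0,0.015,-1],[0,0,0,0,0,0.015,-1]]}}

```text
clock: 17.97
ee_pos: [0.5612, -0.2542, 0.0243]
tcp_rot: [-0.0, 0.664, 0.747, 0.0]
wrist_force: [0.3, 0.2, -3.3]
finger_gap: 0.0119
```

```bash
python3 -c "
from workcell import bot;from h import *
s=bot.read_state();go(s,.5615,-.254,.0235,.117)
"
```

```text
t 17.97 pos [ 0.5612 -0.2542  0.0243] phi 0.1175 gap 0.0119 F [ 0.3  0.2 -3.3] T [-0.08  0.08 -0.04] q7 0.61
-> turn [-0.     -0.0004  0.0003] shift [0.0006 0.0016 0.004 ]
```

Not in contact yet (full weight still carried); go down in 0.6 mm steps.

Call:
{"method": "servo_tool", "body": {"increments": [[0,0,0,0,0,0.003,-1],[0,0,0,0,0,0.006,-1],[0,0,0,0,0,0.006,-1]]}}

```text
clock: 18.22
ee_pos: [0.5613, -0.2542, 0.0236]
tcp_rot: [-0.0, 0.664, 0.747, 0.0]
wrist_force: [-1.2, 0.7, 2.0]
finger_gap: 0.0117
```

```bash
python3 -c "
from workcell import bot;from h import *
s=bot.read_state();go(s,.5615,-.254,.0235,.117)
p=bot.capture('side');cv2.imwrite('pics/s14.png',cv2.resize(p['color'][200:360,360:560],None,fx=4,fy=4,interpolation=cv2.INTER_CUBIC)[:600])
"
```

```text
t 18.22 pos [ 0.5613 -0.2542  0.0236] phi 0.1174 gap 0.0117 F [-1.2  0.7  2. ] T [0.05 0.28 0.01] q7 0.61
-> turn [ 0.0002 -0.0003  0.0003] shift [0.0009 0.0011 0.0005]
```

View pics/s14.png

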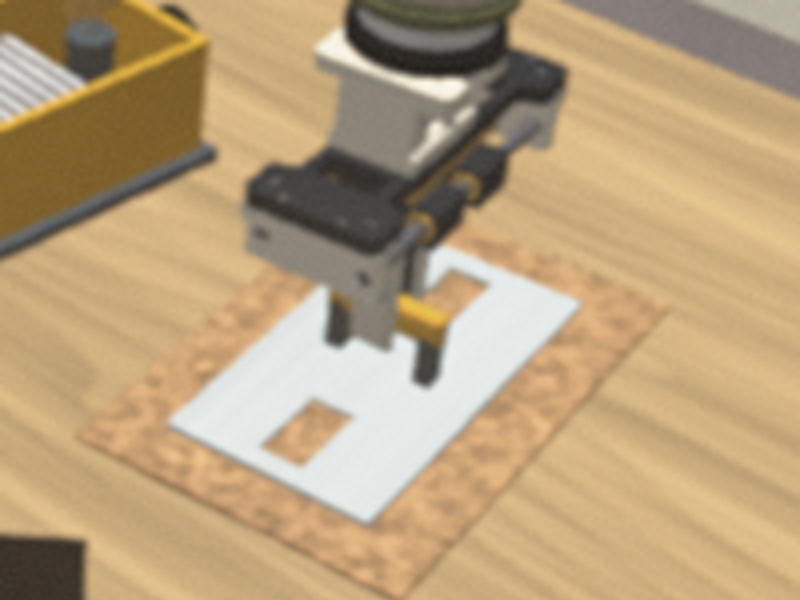

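Call:
{"method": "servo_tool", "body": {"increments": [[0,0,0,0,0,0,-0.6],[0,0,0,0,0,0,-0.3],[0,0,0,0,0,0,0],[0,0,0,0,0,0,0],[0,0,0,0,0,0,0]]}}

```text
clock: 18.68
ee_pos: [0.5613, -0.2542, 0.0232]
tcp_rot: [-0.0, 0.664, 0.747, 0.0]
wrist_force: [-0.6, -0.4, -0.3]
finger_gap: 0.0404
```

Call:
{"method": "servo_tool", "body": {"increments": [[0,0,0,0,0,-0.05,0],[0,0,0,0,0,-0.15,0],[0,0,0,0,0,-0.3,0],[0,0,0,0,0,-0.45,0],[0,0,0,0,0,-0.6,0]]}}

```text
clock: 19.1
ee_pos: [0.5609, -0.2542, 0.1451]
tcp_rot: [-0.0, 0.664, 0.747, 0.0]
wrist_force: [0.2, -0.6, -0.6]
finger_gap: 0.0463
```

Call:
{"method": "servo_tool", "body": {"increments": [[0,0,0,-0.1,-0.1,-0.15,0],[0,0,0,-0.25,-0.2,-0.2,0],[0,0,0,-0.4,-0.3,-0.2,0],[0,0,0,-0.55,-0.4,-0.2,0],[0,0,0,-0.65,-0.5,-0.2,0]]}}

```text
clock: 19.52
ee_pos: [0.4761, -0.3981, 0.1847]
tcp_rot: [0.001, 0.665, 0.747, -0.0]
wrist_force: [-0.5, 0.6, 0.3]
finger_gap: 0.0462
```

Call:
{"method": "servo_tool", "body": {"increments": [[0,0,0,-0.15,0,0,0],[0,0,0,-0.3,0,0,0],[0,0,0,-0.3,0,0,0]]}}

```text
clock: 19.77
ee_pos: [0.4828, -0.4611, 0.1843]
tcp_rot: [0.002, 0.666, 0.746, -0.001]
wrist_force: [-0.2, -0.9, -0.1]
finger_gap: 0.0465
```

```bash
python3 -c "
from workcell import bot;from h import *
s=bot.read_state();go(s,.5615,-.254,.0235,.117)
for n in('side','top'):
    p=bot.capture(n);cv2.imwrite(f'pics/{n}9.png',p['color'])
    import pickle;pickle.dump(p,open(n+'9.pkl','wb'))
"
```

```text
t 19.77 pos [ 0.4828 -0.4611  0.1843] phi 0.112 gap 0.0465 F [-0.2 -0.9 -0.1] T [-0.11  0.11  0.02] q7 0.9
-> turn [ 0.0003  0.0025 -0.0032] shift [0.9885 0.5061 0.8003]
```

View pics/side9.png

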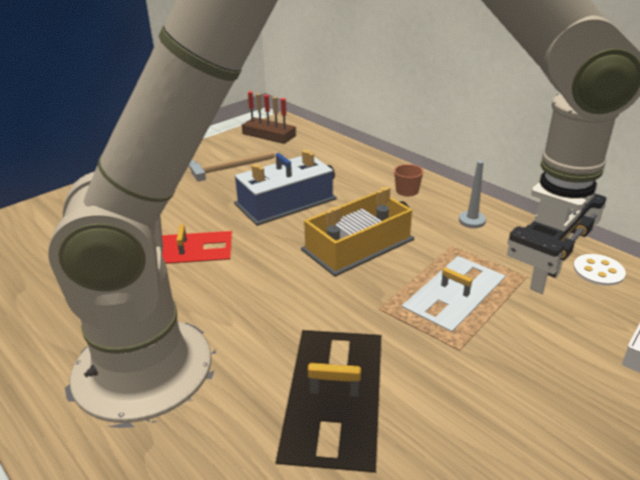

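View pics/top9.png

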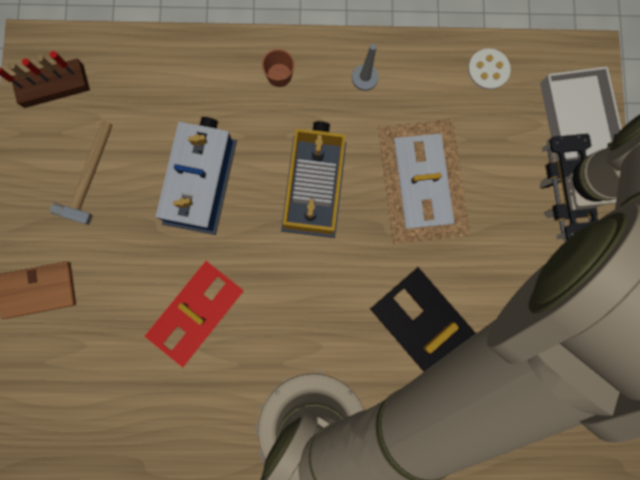

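```bash
python3 - <<'E'
import pickle
from h import *
T=pickle.load(open("top9.pkl","rb"));im=T["color"][110:255,370:480]
hsv=cv2.cvtColor(im,cv2.COLOR_BGR2HSV);m=((hsv[...,1]<45)&(hsv[...,2]>100)).astype(np.uint8)
n,l,st,c=cv2.connectedComponentsWithStats(m);k=1+st[1:,4].argmax()
ys,xs=np.where(l==k);r=cv2.minAreaRect(np.c_[xs,ys].astype(np.float32));b=cv2.boxPoints(r)+[370,110]
w=back(T,b,.008);print(w.round(4),w.mean(0).round(4),np.linalg.norm(w-np.roll(w,-1,0),axis=1).round(4))
e=w-np.roll(w,-1,0);e=e[np.linalg.norm(e,axis=1).argmax()];print("yaw",np.arctan(e[1]/e[0]))
E
```

```text
[[ 0.6623 -0.1847]
 [ 0.6796 -0.2992]
 [ 0.4604 -0.3223]
 [ 0.4443 -0.2103]] [ 0.5617 -0.2541] [0.1158 0.2204 0.1131 0.2195]
yaw 0.1050009624790981
```

Cover at (0.562, −0.254), yaw about 0.105–0.117 against the mat's (0.5615, −0.254, 0.117). It sits flat with the handle up, and the arm is clear.

```bash
python3 -c "
from workcell import bot
print(bot.sign_off(), bot.read_state()['clock'])"
```

```text
the job is handed in; nothing more can be done
the job is handed in; nothing more can be done
```

The yellow collector is open, its cover is on the cork mat, and the job is handed in. The arm finished at about 20 s of the 72 s allowed.

- **Screws:** I turned the near screw and then the far screw anticlockwise until the wrist torque showed each had reached its stop. The picture afterwards showed both wings lined up with their slots.
- **Cover:** I lifted it straight up by the handle and lowered it slowly onto the mat. Contact force was about 2 N when I let go, with the handle up.
- **Last checks:**
  - **Position:** The final top picture puts the cover at (0.562, −0.254) m. The mat's centre measures (0.5615, −0.254) m.
  - **Angle:** The cover's yaw came out at 0.105 rad in that picture, against 0.117 rad for the mat. The gripper's own angle at release was 0.117 rad, so the two readings disagree by about 0.7°.
  - **Surroundings:** The blue collector and the red and black look-alike covers were not touched, and the gripper is clear of everything.
- **Measurement limit:** The side camera did not fit the mat and cover edges as well as the top camera, differing by up to 3 mm. I relied mainly on the top camera. The screw positions felt through the grip agreed with it for the cover.

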